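Change the balm on offer: shut one counter box, flip the other open

ROBOT

A 6-joint arm with a two-finger parallel gripper is mounted at the origin on the work surface. World frame = base frame: x ahead of the robot, y to its left, z up, the work surface at z = 0. Lengths are in m, angles in degrees, forces in N, time in s.
With the tool pointing down it reaches from about 0.3 to 0.75 m from the base axis. Payload 8.5 kg.
Tool frame: the origin (TCP) lies at the very end of the fingers, on their centre line; the grasp point (between the pads) lies 19 mm behind it (env.grasp_offset is the distance from the TCP to the grasp point, in m); y points along the fingers, z is the direction in which the jaws open and shut, and the axes are right-handed (so a half turn about y gives the same grasp; the last joint's range is limited). The gripper opens to 85 mm and grips with 20 to 120 N. Pads are 22 mm wide; open, the fingers measure 114 mm over their backs; the gripper's body (76 mm by 85 mm) begins 54 mm behind the grasp point. The pads swing forward as they close: fully open they stand 13 mm farther back than shut.
Start: joints at [64.899, 21.807, 74.336, -0, 83.858, -12.336], TCP at [0.122, 0.536, 0.231] pointing down, gripper open.
Joint ranges: [-178.18, 178.18], [-50.72, 133.34], [12.68, 142.11], [-81.47, 261.47], [9.98, 163.14], [-165.26, 165.26]. Speed limits (degrees/s): [136.94, 136.94, 180, 180, 180, 180].

INTERFACE

Orientations are given as a 3x3 rotation matrix whose columns are the frame's x, y, z axes.
In Python, from rig import env gives the robot as it stands. The module is installed in compiled form; this text tells all that it offers.
- The arm moves only by the shell command python3 -m pendant 'ROWS' [FORCE]. ROWS is JSON, a list of rows, each a list of 3 entries, a list of its own where there are three numbers: the shift along the world's x, y, z as a fraction of full scale, then the turn about the world's z as a fraction of full scale, then the opening, from 0 (shut) to 1 (fully open). A call has 1 to 12 rows; each row shifts and turns the commanded pose from where the row before left it; what a row does not reach is not made up. Full scale, the value 1, is 30 mm for a shift and 5 degrees for a turn. A row lasts 1/12 s, in which the tool goes at most 41.7 mm and 7.16 degrees, less where a joint would pass 70% of its speed; a pose out of reach is approached as far as the arm can. A call with a number of a shift or a turn outside -1 to 1 is refused whole. A call with a gripper value outside its range is refused whole. The fingers move at their own pace and stop on an object; FORCE is the grip in N (left out, the last holds). Time passes only in rows, so rows that do not move let the fingers close. It gives the time, the measured TCP pose, the force and the opening at its end, in the units of the state.
- env.observe(): the state, without advancing time (a new reading comes with each control period).
- env.get_image(name): name is "side" or "top" or "wrist"; returns (picture, depth): 384x512x3 uint8, red, green, blue; 384x512 float32, m along the optical axis (not along the pixel's ray), 0 where there is no reading.
- env.camera_model(name): a dict with "camera_matrix" (3x3 intrinsics, pixels), "R" (3x3) and "t" (3): a world point X has camera coordinates R X + t; the wrist camera has in their place "tool_from_camera" (4x4, takes a point from camera to tool coordinates, whose origin is the TCP and whose axes are the tool frame's). Camera axes: x right, y down, z forward; pixel columns grow to the right and rows downward; lengths in m; the calibration is good to about 2 mm. A picture is of the moment at which its call begins: read the wrist's pose just before it. camera_model takes no time and is no camera call.
- env.close_job(): hands the job in, once; it reports no verdict.
The state is a dict: "time_s": time; "q": joint angles; "qvel": joint speeds; "joint_efforts": joint torques, N m; "position": TCP position; "tool_rot": TCP orientation; "ft_force": force on the tool from outside, world axes, zero at the start; "wrist_torque": the same for the moment, N m; "grip_width": finger opening in m.
Only numpy, scipy, OpenCV 4.12 (cv2) and the standard library are available. Lean on these libraries where they do the work, as an engineer would, in place of code of your own. Each camera call takes 0.05 s, during which the arm holds its last target.

TASK

Change which balm is on offer at the stall: first tip the open lid with the green lip over so that it drops fully shut on its box, then push the red lip of the other box's lid up and right over past upright, so that it lies back open against its stop by itself. Use light pushes of the fingers only, never pinching or forcing a lid or its box, and leave the bottles and the jar standing where they are.

Things in the scene. Friction and masses are not known exactly. Their poses are not given: they have to be found in the camera images.
- box_red: Brown wooden counter box, 110 deep (its x) x 150 wide (its y) x 70 mm high, open-topped under its lid, screwed to the counter so it cannot move; six balm tins inside reach 32 mm above the counter. Origin: centre of its underside. Its front, with the lip, faces its own -x; the lid's hinge runs along its +x top rim, parallel to its y. Its front looks to the robot's right (-y), turned up to 0.22 rad towards the robot or 0.7 rad away from it.
- box_green: The same box, under the lid with the green lip; same size, origin and axes.
- lid_red (a joint): Lid of the red box, rad: 0 shut (as it starts), growing as it swings up and back, 1.9 at the stop (109 degrees). A pale wooden board 112 (from the hinge) x 150 x 8 mm, 0.1 to 0.2 kg. The hinge is free, lightly damped: below about 1.4 rad the lid falls shut, beyond about 1.6 rad it falls back on its stop and stays.
- lid_green (a joint): Lid of the green box, the same but with a green lip; it starts at its open stop, 1.9 rad.
- lip_red (a point): Middle of the outer edge of the red finger lip, half-way through its thickness. The lip, 60 mm wide, 8 thick, level with the lid, juts out from the middle of its free edge, to 145 mm from the hinge, so 35 mm past the box's front with free space below. Lid shut: this point is 90 mm in front (-x) of the box's centre, 74.5 mm above the counter. Moves with the lid.
- lip_green (a point): The same point on the green lip. Lid open at 1.9 rad: it is about 51 mm beyond the hinge (box +x) and 206 mm above the counter, the top of the lid.
- hinge_red (a point): Middle of the red lid's hinge axis, at the level of the shut lid's underside: 55 mm behind the red box's centre (box +x), 70.5 mm above the counter. Fixed to the box, same axes as the box.
- hinge_green (a point): The same point for the green lid.
- sauce: Bystander: loose amber bottle with a red cap, 44 mm diameter, 150 mm high. Origin: centre of its underside.
- tonic: Bystander: loose green bottle with a black cap, 48 mm diameter, 130 mm high. Origin: centre of its underside.
- jar: Bystander: loose small amber jar with a yellow cap, 52 mm diameter, 60 mm high, beyond the boxes with the bottles. Origin: centre of its underside.

How it is judged:
By the outcome, as a careful person would: the job done as asked, in the order asked, and still so for the second after the job is handed in, with the robot touching nothing.
It also fails if it takes over 58 s, if anything falls off the work surface, if the arm or the gripper's body presses on something with over 40 N, if the wrist force passes 120 N, or if a joint passes its speed limit or range.

## Working session

There is one attempt and no reset: what is moved stays moved. The work goes in short steps, Python scripts to look and compute and a shell command to move; the robot and the scene stay as the last step left them, time stands still between calls to the robot, and variables do not carry over. Pictures are saved under pics/ and viewed, and the job is handed in when it is done.

```bash
mkdir -p pics; python3 - <<'E'
from rig import env
import cv2,numpy as np
s=env.observe();print(s['time_s'],s['position'],s['tool_rot'],s['grip_width'])
for n in ("top","side"):
    im,d=env.get_image(n);np.savez(f'pics/{n}.npz',im=im,d=d);cv2.imwrite(f'pics/{n}0.png',im[:,:,::-1])
    m=env.camera_model(n);print(n,m)
E
```

```text
0.0 [0.12137636 0.53612784 0.23071812] [[ 9.75285823e-01 -6.30991341e-04  2.20946067e-01]
 [-2.20946724e-01 -1.29848443e-03  9.75285014e-01]
 [-3.28501372e-04 -9.99998958e-01 -1.40580892e-03]] 0.08560917007532756
top {'camera_matrix': array([[485.33678917,   0.        , 263.25923093],
       [  0.        , 485.33678917, 188.06097917],
       [  0.        ,   0.        ,   1.        ]]), 'R': array([[ 0.02981109, -0.99955017, -0.00327959],
       [-0.99003263, -0.02907509, -0.13780431],
       [ 0.13764697,  0.007355  , -0.99045405]]), 't': array([-0.01222228,  0.61823774,  1.17613904])}
side {'camera_matrix': array([[354.82364716,   0.        , 250.11383108],
       [  0.        , 354.82364716, 188.42320484],
       [  0.        ,   0.        ,   1.        ]]), 'R': array([[ 0.92032094, -0.39093389,  0.01341895],
       [-0.25121725, -0.61700494, -0.74578469],
       [ 0.29983207,  0.68299019, -0.6660519 ]]), 't': array([-0.59498261,  0.1945996 ,  0.61690585])}
```

View pics/top0.png

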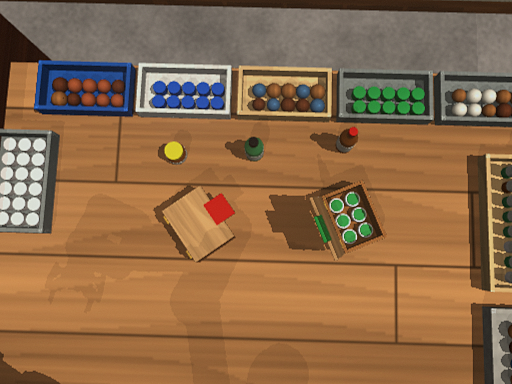

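View pics/side0.png

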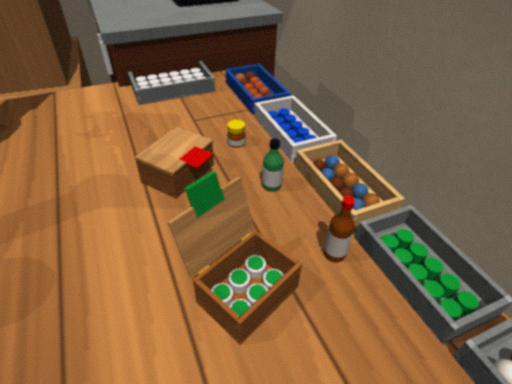

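The top view shows the red box, shut, near (200,222) with its lip at (219,209). The green box is near (350,218), with its open lid on its left at about (322,230). The jar is at (174,151), tonic at (254,148) and sauce at (347,140). The side view agrees.

```bash
cat > h.py <<'E'
import numpy as np,cv2
from rig import env
def cloud(n,im=None,d=None):
    if im is None: im,d=env.get_image(n)
    m=env.camera_model(n);K=m['camera_matrix']
    v,u=np.mgrid[:384,:512]
    c=np.stack([(u-K[0,2])/K[0,0]*d,(v-K[1,2])/K[1,1]*d,d],-1)
    return im,(c-m['t'])@m['R']   # R^T(c-t)
def ray(n,u,v,z):
    m=env.camera_model(n);K=m['camera_matrix'];o=-m['R'].T@m['t']
    r=m['R'].T@np.array([(u-K[0,2])/K[0,0],(v-K[1,2])/K[1,1],1]);return o+r*(z-o[2])/r[2]
E
python3 - <<'E'
from h import *
np.set_printoptions(precision=4,suppress=True)
for n in('top','side'):
    z=np.load(f'pics/{n}.npz');im,P=cloud(n,z['im'],z['d'])
    hsv=cv2.cvtColor(im,cv2.COLOR_RGB2HSV);H,S,V=[hsv[...,i].astype(int) for i in range(3)]
    red=((H<4)|(H>175))&(S>210)&(V>120); gr=(H>50)&(H<80)&(S>180)&(V>70)
    for nm,mk in(('red',red),('green',gr)):
        k,lab,st,ce=cv2.connectedComponentsWithStats(mk.astype(np.uint8))
        for i in range(1,k):
            if st[i,4]<40: continue
            p=P[lab==i];cn=cv2.findContours((lab==i).astype(np.uint8),0,2)[0][0]
            print(n,nm,st[i],ce[i],'med',np.median(p,0),'zr',np.percentile(p[:,2],[5,95]));
            if st[i,4]>150: 
                bp=cv2.boxPoints(cv2.minAreaRect(cn));print(bp.round(1).tolist()); 
                if nm=='red' : print([ray(n,*b,.0785) for b in bp])
z=np.load('pics/top.npz');im,P=cloud('top',z['im'],z['d'])
reg=np.zeros((384,512),bool);reg[170:275,145:245]=1
m=reg&(abs(P[...,2]-.0785)<.008)
hsv=cv2.cvtColor(im,cv2.COLOR_RGB2HSV);lid=m&~(((hsv[...,0]<4)|(hsv[...,0]>175))&(hsv[...,1]>210))
r=cv2.minAreaRect(P[lid][:,:2].astype(np.float32)*1000);print('lid red',r,cv2.boxPoints(r),lid.sum())
reg[:]=0;reg[170:275,300:400]=1
m=reg&(abs(P[...,2]-.068)<.01);pp=P[m][:,:2].astype(np.float32)*1000
r=cv2.minAreaRect(pp);print('box green rim',r,cv2.boxPoints(r),m.sum())
m=reg&(P[...,2]>.09);print('lid green pts',m.sum(),P[m].min(0),P[m].max(0))
m=reg&(P[...,2]>.19);print(m.sum(),np.median(P[m],0),P[m].min(0),P[m].max(0))
for nm,(a,b,c,d) in dict(jar=(135,165,160,190),tonic=(130,165,240,268),sauce=(120,158,335,362)).items():
    q=P[a:b,c:d].reshape(-1,3);q=q[q[:,2]>.03];print(nm,q.min(0),q.max(0),np.median(q[q[:,2]>q[:,2].max()-.02],0))
im2=cv2.resize(im[120:280,130:400],None,fx=2.9,fy=2.9,interpolation=2)[:,:,::-1];cv2.imwrite('pics/zoom.png',im2)
E
```

```text
top red [349 127   9   9  59] [353.0339 131.1356] med [ 0.743  -0.1997  0.1499] zr [0.1452 0.1546]
top red [204 194  30  30 506] [218.6482 208.4743] med [0.5599 0.1125 0.0785] zr [0.0743 0.0821]
[[203.10000610351562, 204.60000610351562], [220.8000030517578, 192.8000030517578], [233.89999389648438, 212.39999389648438], [216.1999969482422, 224.1999969482422]]
[array([0.5685, 0.1506, 0.0785]), array([0.5988, 0.1087, 0.0785]), array([0.5519, 0.075 , 0.0785]), array([0.522 , 0.1168, 0.0785])]
side red [181 147  31  21 370] [196.2838 156.7838] med [0.5583 0.1094 0.0788] zr [0.0769 0.0803]
[[180.8000030517578, 157.8000030517578], [200.60000610351562, 140.8000030517578], [212.3000030517578, 154.5], [192.5, 171.39999389648438]]
[array([0.5254, 0.1192, 0.0785]), array([0.5868, 0.1675, 0.0785]), array([0.5953, 0.1044, 0.0785]), array([0.5362, 0.0618, 0.0785])]
side red [343 196  11  11  88] [348.3864 200.5   ] med [ 0.74   -0.2009  0.1498] zr [0.1464 0.151 ]
side green [186 173  37  43 927] [204.3722 193.1672] med [ 0.5105 -0.1297  0.1863] zr [0.163  0.2069]
[[182.8000030517578, 188.39999389648
[... 1016 characters left out ...]
58984) [[425.3962 166.8695]
 [514.4113  45.7543]
 [635.6943 134.8928]
 [546.6791 256.008 ]] 2743
box green rim ((550.82373046875, -215.32696533203125), (150.19163513183594, 113.38668823242188), 23.043987274169922) [[ 459.5283 -192.5528]
 [ 503.9121 -296.8918]
 [ 642.1191 -238.1011]
 [ 597.7354 -133.7622]] 760
lid green pts 845 [ 0.4456 -0.1874  0.0906] [ 0.5927 -0.0029  1.2501]
184 [ 0.5026 -0.1187  0.2058] [ 0.4505 -0.1389  0.19  ] [ 0.5396 -0.0029  1.2501]
jar [ 0.4505 -0.0029  0.0304] [0.7262 0.2557 1.2501] [ 0.4505 -0.0029  1.2501]
tonic [0.6915 0.0094 0.0319] [0.7398 0.0555 0.1345] [0.7151 0.0327 0.13  ]
sauce [ 0.4505 -0.2231  0.0304] [ 0.8046 -0.0029  1.2501] [ 0.4505 -0.0029  1.2501]
```

View pics/zoom.png

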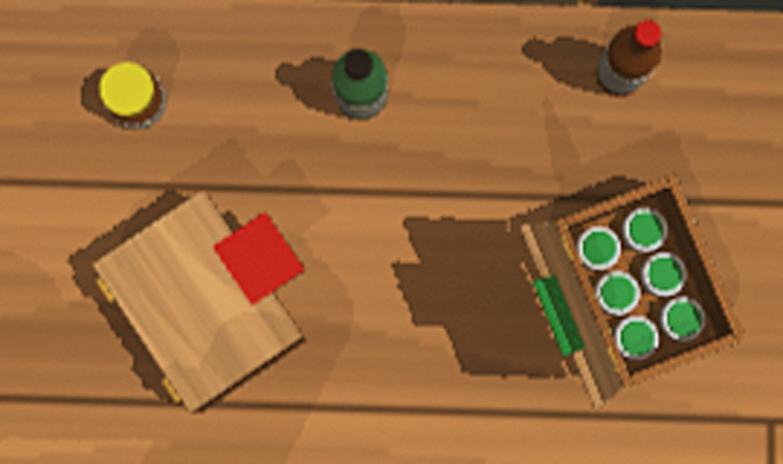

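The red box's front direction is about (0.585,-0.811), with hinge_red at about (0.490,0.210) and lip_red at (0.575,0.092). The green box's front direction is (0.391,-0.920), with hinge_green at about (0.529,-0.165) and its lip at about (0.505,-0.12,0.206). I'll shut the fingers, rise, and go behind the green lid.

```bash
python3 -m pendant '[[[0,0,1],-1,0],[[0,0,1],-1,0],[[0.5,-0.86,0.5],-1,0],[[0.5,-0.86,0],-1,0],[[0.5,-0.86,0],-1,0],[[0.5,-0.86,0],-1,0],[[0.5,-0.86,0],-1,0],[[0.5,-0.86,0],-1,0],[[0.5,-0.86,0],-1,0],[[0.5,-0.86,0],-1,0],[[0.5,-0.86,0],-0.8,0],[[0.5,-0.86,0],0,0]]' 40
python3 -m pendant '[[[0.5,-0.86,0],0,0],[[0.5,-0.86,0],0,0],[[0.5,-0.86,0],0,0],[[0.5,-0.86,0],0,0],[[0.5,-0.86,0],0,0],[[0.5,-0.86,0],0,0],[[0.5,-0.86,0],0,0],[[0.5,-0.86,0],0,0],[[0.5,-0.86,0],0,0],[[0.5,-0.86,0],0,0],[[0,0,0],0,0],[[0,0,0],0,0]]'
```

```text
time_s: 1.1
position: [0.2717, 0.277, 0.3062]
tool_rot: [[0.391, -0.0, 0.92], [-0.92, -0.0, 0.391], [0.0, -1.0, -0.0]]
ft_force: [0.9, -0.4, 0.8]
grip_width: -0.0002
time_s: 2.1
position: [0.4217, 0.0195, 0.3058]
tool_rot: [[0.392, -0.001, 0.92], [-0.92, 0.0, 0.392], [-0.001, -1.0, -0.001]]
ft_force: [-0.2, -0.1, 0.3]
grip_width: 0.0003
```

```bash
python3 -m pendant '[[[0.6,-0.85,0],0,0],[[0.6,-0.85,0],0,0],[[0.6,-0.85,0],0,0],[[0.6,-0.8,-0.3],0,0],[[0,0,-0.8],0,0],[[0,0,-0.8],0,0],[[0,0,-0.8],0,0],[[0,0,-0.8],0,0],[[0,0,-0.8],0,0],[[0,0,0],0,0],[[0,0,0],0,0]]'
python3 - <<'E'
from h import *
for n in('side','wrist'):
    im,d=env.get_image(n);cv2.imwrite(f'pics/{n}1.png',im[:,:,::-1])
E
```

```text
time_s: 3.02
position: [0.4931, -0.0791, 0.1774]
tool_rot: [[0.395, -0.002, 0.919], [-0.919, 0.001, 0.395], [-0.001, -1.0, -0.001]]
ft_force: [0.4, -0.4, -0.1]
grip_width: 0.0001
```

View pics/side1.png

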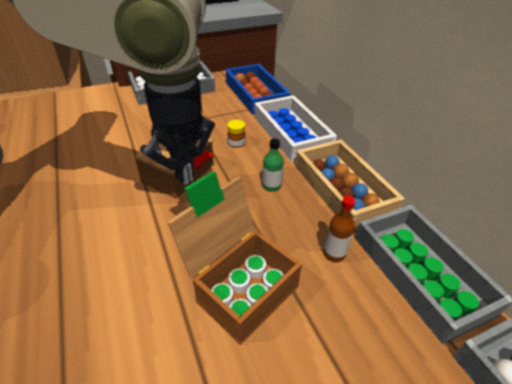

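View pics/wrist1.png

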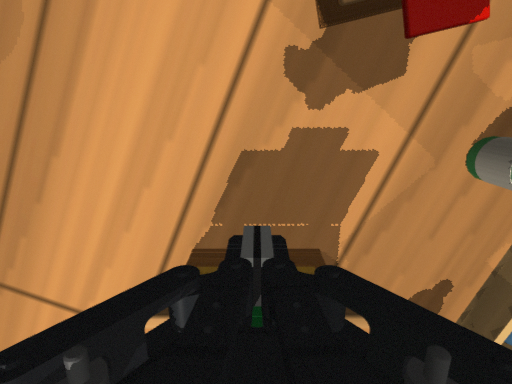

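The fingertip is right behind the green lip, which shows at (205,193) in the side view. I'll push gently along the box's front direction.

```bash
python3 -m pendant '[[[0.08,-0.18,0],0,0],[[0.08,-0.18,0],0,0],[[0.08,-0.18,0],0,0],[[0.08,-0.18,0],0,0],[[0.08,-0.18,0],0,0],[[0.08,-0.18,0],0,0],[[0.08,-0.18,0],0,0],[[0.08,-0.18,0],0,0],[[0.08,-0.18,0],0,0],[[0.08,-0.18,0],0,0]]'
python3 - <<'E'
from h import *
for n in('side',):
    im,d=env.get_image(n);cv2.imwrite(f'pics/{n}2.png',im[:,:,::-1])
E
```

```text
time_s: 3.95
position: [0.5178, -0.1347, 0.1773]
tool_rot: [[0.394, -0.0, 0.919], [-0.919, 0.0, 0.394], [-0.0, -1.0, -0.0]]
ft_force: [-0.1, -0.0, 1.2]
grip_width: -0.0004
```

View pics/side2.png

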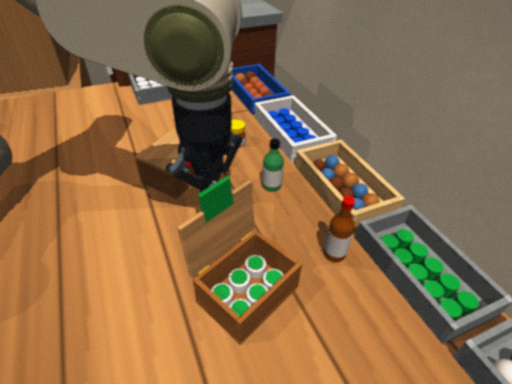

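The lid is tilting up and the force is about 1 N. I'll keep pushing past upright.

```bash
python3 -m pendant '[[[0.08,-0.18,0],0,0],[[0.08,-0.18,0],0,0],[[0.08,-0.18,0],0,0],[[0.08,-0.18,0],0,0],[[0.08,-0.18,0],0,0],[[0.08,-0.18,0],0,0],[[0.08,-0.18,0],0,0],[[0.08,-0.18,0],0,0],[[0.08,-0.18,0],0,0],[[0.08,-0.18,0],0,0]]'
python3 - <<'E'
from h import *
for n in('side',):
    im,d=env.get_image(n);cv2.imwrite(f'pics/{n}3.png',im[:,:,::-1])
E
```

```text
time_s: 4.83
position: [0.5418, -0.1887, 0.1773]
tool_rot: [[0.394, -0.0, 0.919], [-0.919, -0.0, 0.394], [0.0, -1.0, -0.0]]
ft_force: [-0.2, -1.0, -0.3]
grip_width: 0.0003
```

View pics/side3.png

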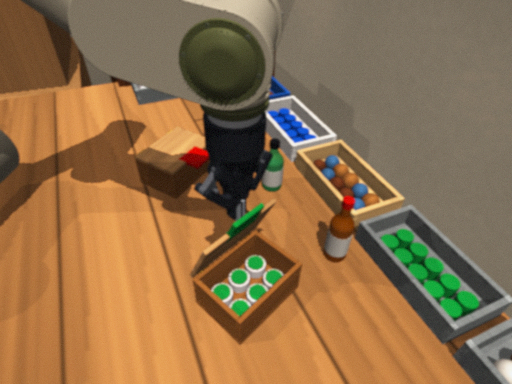

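The lid is well past upright and falling. I'll lift away and let it drop.

```bash
python3 -m pendant '[[[0,0,0.4],0,0],[[0,0,0.8],0,0],[[0,0.5,0.8],0,0],[[0,0.8,0.8],0,0],[[0,0.8,0.8],0,0],[[0,0.8,0],0,0],[[0,0.8,0],0,0],[[0,0.8,0],0,0],[[0,0.8,0],0,0],[[0,0,0],0,0],[[0,0,0],0,0]]'
python3 - <<'E'
from h import *
im,d=env.get_image('side');cv2.imwrite(f'pics/side4.png',im[:,:,::-1])
im,P=cloud('top');cv2.imwrite(f'pics/top4.png',im[:,:,::-1])
hsv=cv2.cvtColor(im,cv2.COLOR_RGB2HSV).astype(int)
g=(hsv[...,0]>50)&(hsv[...,0]<80)&(hsv[...,1]>180)&(hsv[...,2]>60);g[:180]=0;g[300:]=0;g[:,420:]=0
print(g.sum(),np.median(P[g],0),np.percentile(P[g][:,2],[2,98]))
E
```

```text
time_s: 5.8
position: [0.5415, -0.0284, 0.2855]
tool_rot: [[0.396, 0.0, 0.918], [-0.918, -0.0, 0.396], [0.0, -1.0, 0.0]]
ft_force: [-0.2, -1.1, 0.1]
grip_width: 0.0003
9 [ 0.56731777 -0.25165176  0.07805182] [0.07476142 0.0794911 ]
```

View pics/side4.png

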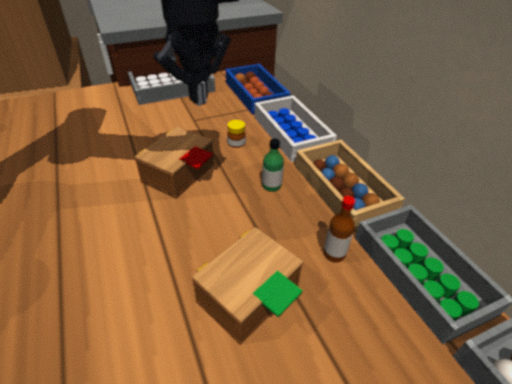

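View pics/top4.png

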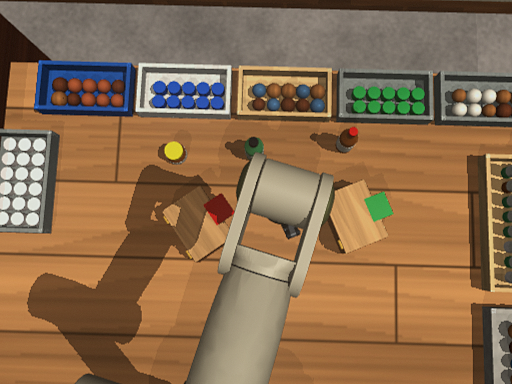

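The green lid is fully shut, with its lip level at z≈0.0785 m and its tip at about (378,207) in the top view. The bottles and jar haven't moved. Next I'll put the shut fingertips in front of the red lip.

```bash
python3 -m pendant '[[[0.5,0.7,0],1,0],[[0.5,0.7,0],1,0],[[0.5,0.7,-0.3],0.55,0],[[0.5,0.7,-0.7],0,0],[[0,0,-1],0,0],[[0,0,-1],0,0],[[0,0,-1],0,0],[[0,0,-1],0,0],[[0,0,-1],0,0],[[0,0,-1],0,0],[[0,0,-0.8],0,0],[[0,0,0],0,0]]'
python3 - <<'E'
from h import *
print(env.observe()['position'],env.observe()['ft_force'])
for n in ('side','wrist'):
    im,d=env.get_image(n);cv2.imwrite(f'pics/{n}5.png',im[:,:,::-1] if n=='wrist' else cv2.resize(im[60:260,80:340],None,fx=3,fy=3)[:,:,::-1])
E
```

```text
time_s: 6.9
position: [0.5993, 0.0538, 0.0465]
tool_rot: [[0.586, -0.009, 0.81], [-0.81, 0.001, 0.586], [-0.006, -1.0, -0.007]]
ft_force: [-0.8, 0.6, -0.7]
grip_width: 0.0005
[0.59927709 0.05379872 0.04651476] [-0.77623702  0.57136106 -0.73759756]
```

View pics/side5.png

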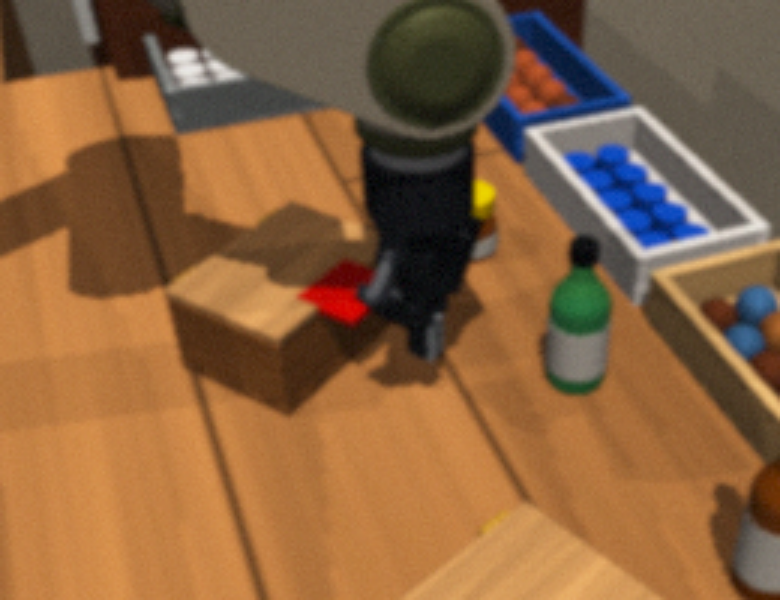

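View pics/wrist5.png

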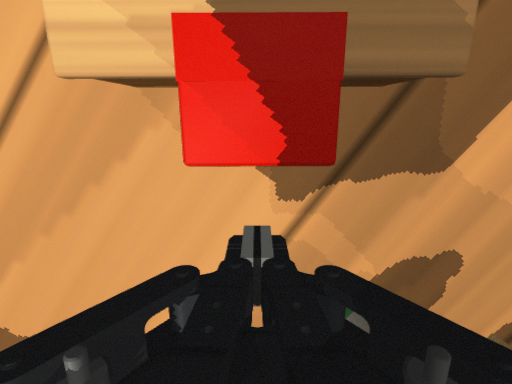

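The fingers are centred on the lip: lip columns run 183–337, fingers at 258. I'll close in slowly until a light touch.

```bash
python3 -m pendant '[[[-0.12,0.16,0.1],0,0],[[-0.12,0.16,0.1],0,0],[[-0.12,0.16,0.1],0,0],[[-0.12,0.16,0],0,0],[[-0.02,0.03,0],0,0],[[-0.02,0.03,0],0,0],[[0,0,0],0,0]]'
python3 -m pendant '[[[-0.02,0.03,0],0,0],[[-0.02,0.03,0],0,0],[[0,0,0],0,0]]'
```

```text
time_s: 7.58
position: [0.5858, 0.0761, 0.0605]
tool_rot: [[0.588, 0.0, 0.809], [-0.809, -0.0, 0.588], [0.0, -1.0, 0.0]]
ft_force: [-0.5, -0.3, 0.1]
grip_width: -0.0
time_s: 7.83
position: [0.5847, 0.0777, 0.0602]
tool_rot: [[0.588, -0.0, 0.809], [-0.809, 0.0, 0.588], [-0.0, -1.0, -0.0]]
ft_force: [-0.2, -1.1, 1.1]
grip_width: -0.0
```

```bash
python3 -m pendant '[[[-0.02,0.03,-0.15],0,0],[[-0.02,0.03,0],0,0],[[0,0,0],0,0]]'
python3 -m pendant '[[[-0.02,0.03,0],0,0],[[0,0,0],0,0]]'
python3 -m pendant '[[[-0.02,0.03,0],0,0],[[0,0,0],0,0]]'
python3 -m pendant '[[[-0.02,0.03,0],0,0],[[0,0,0],0,0]]'
```

```text
time_s: 8.08
position: [0.5832, 0.0796, 0.0554]
tool_rot: [[0.588, -0.001, 0.809], [-0.809, 0.0, 0.588], [-0.001, -1.0, -0.001]]
ft_force: [-0.7, -0.8, 0.2]
grip_width: 0.0002
time_s: 8.25
position: [0.5829, 0.0805, 0.0558]
tool_rot: [[0.588, -0.0, 0.809], [-0.809, 0.0, 0.588], [-0.0, -1.0, -0.0]]
ft_force: [-0.5, 0.1, -0.2]
grip_width: 0.0
time_s: 8.42
position: [0.5822, 0.0814, 0.0559]
tool_rot: [[0.588, 0.0, 0.809], [-0.809, 0.0, 0.588], [0.0, -1.0, 0.0]]
ft_force: [-0.3, -0.5, 0.0]
grip_width: -0.0002
time_s: 8.58
position: [0.5816, 0.0823, 0.0559]
tool_rot: [[0.588, 0.0, 0.809], [-0.809, 0.0, 0.588], [-0.0, -1.0, 0.0]]
ft_force: [0.2, 0.7, 0.8]
grip_width: 0.0001
```

```bash
python3 -m pendant '[[[-0.02,0.03,0],0,0],[[0,0,0],0,0]]'|grep -E "pos|ft"
python3 -m pendant '[[[-0.02,0.03,0],0,0],[[0,0,0],0,0]]'|grep -E "pos|ft"
python3 -m pendant '[[[-0.02,0.03,0],0,0],[[0,0,0],0,0]]'|grep -E "pos|ft"
python3 - <<'E'
from h import *
im,d=env.get_image('wrist');cv2.imwrite('pics/wrist6.png',im[:,:,::-1])
E
```

```text
position: [0.5815, 0.0826, 0.056]
ft_force: [1.8, -3.3, 0.8]
position: [0.5816, 0.0826, 0.0562]
ft_force: [3.8, -8.8, 0.9]
position: [0.5816, 0.0827, 0.0564]
ft_force: [4.8, -12.9, 0.3]
```

View pics/wrist6.png

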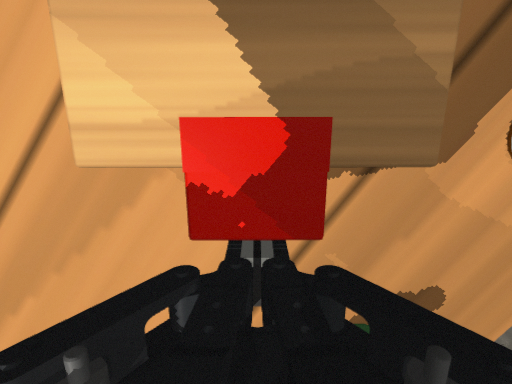

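Contact at about 13 N, which is firmer than I want. I'll ease back to a few N and then begin a slow upward stroke.

```bash
python3 -m pendant '[[[0.03,-0.045,0],0,0],[[0,0,0],0,0]]'|grep -E "pos|ft"
python3 -m pendant '[[[0,0,0.07],0,0],[[0,0,0.07],0,0],[[0,0,0.07],0,0],[[0,0,0],0,0]]'|grep -E "pos|ft"
python3 - <<'E'
from h import *
im,d=env.get_image('wrist');cv2.imwrite('pics/wrist7.png',im[:,:,::-1])
im,d=env.get_image('side');cv2.imwrite('pics/side7.png',cv2.resize(im[60:260,80:340],None,fx=3,fy=3)[:,:,::-1])
E
```

```text
position: [0.5815, 0.0826, 0.0561]
ft_force: [3.2, -6.3, -0.1]
position: [0.5814, 0.0828, 0.0626]
ft_force: [3.0, -6.9, -0.4]
```

View pics/wrist7.png

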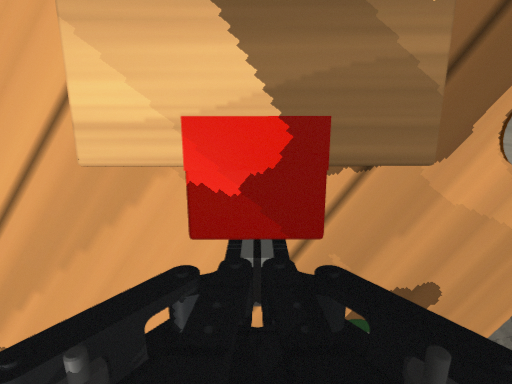

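View pics/side7.png

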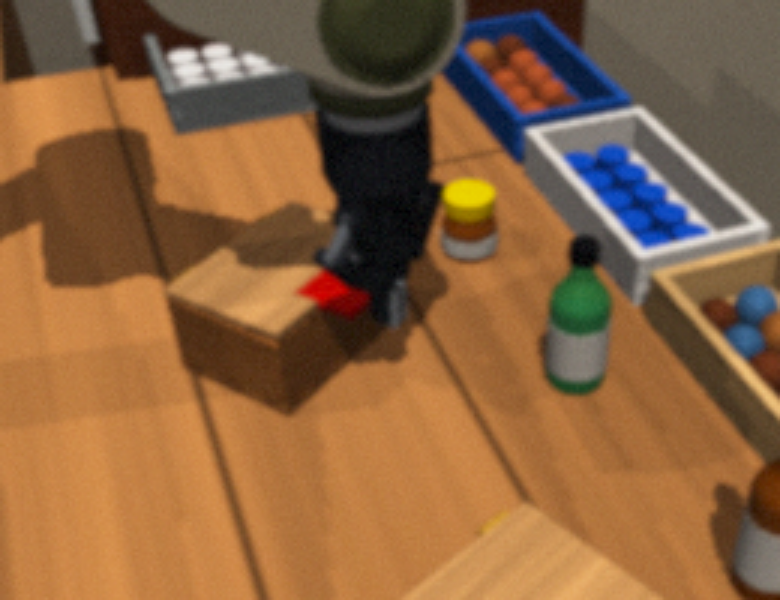

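The lid appears to follow: the lip stays the same size in the wrist view while the board shrinks slightly. I'll continue along the arc.

```bash
python3 -m pendant '[[[-0.005,0.007,0.12],0,0],[[-0.007,0.01,0.12],0,0],[[-0.007,0.01,0.12],0,0],[[-0.009,0.012,0.12],0,0],[[-0.009,0.012,0.12],0,0],[[0,0,0],0,0]]'|grep -E "pos|ft"
python3 - <<'E'
from h import *
im,d=env.get_image('wrist');cv2.imwrite('pics/wrist8.png',im[:,:,::-1])
im,d=env.get_image('side');cv2.imwrite('pics/side8.png',cv2.resize(im[60:260,80:340],None,fx=3,fy=3)[:,:,::-1])
E
```

```text
position: [0.5802, 0.0846, 0.0809]
ft_force: [1.9, -6.2, 1.7]
```

View pics/side8.png

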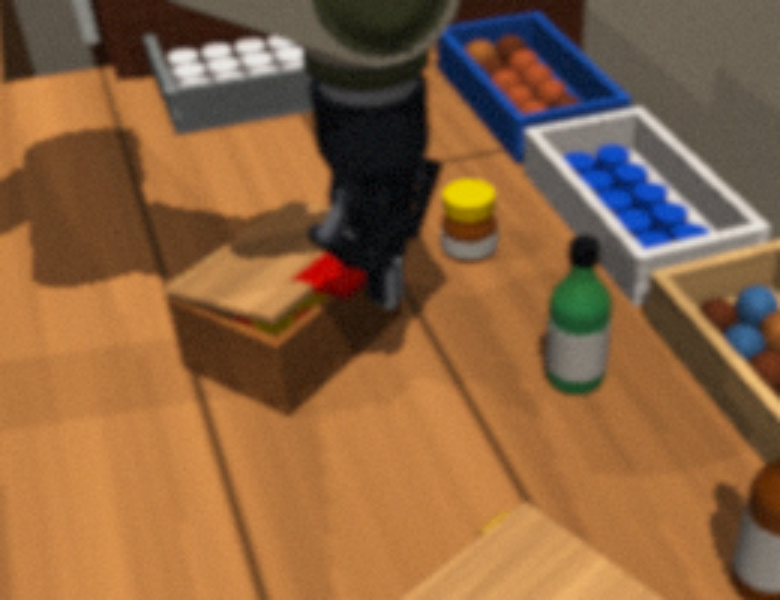

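The lid is lifting on the fingers (gap visible at (290,315)). I'll keep following the arc.

```bash
python3 -m pendant '[[[-0.015,0.021,0.133],0,0],[[-0.017,0.024,0.133],0,0],[[-0.02,0.027,0.133],0,0],[[-0.022,0.03,0.133],0,0],[[-0.024,0.034,0.133],0,0]]'|grep -E "pos|ft"
python3 -m pendant '[[[-0.027,0.037,0.133],0,0],[[-0.029,0.041,0.133],0,0],[[-0.032,0.044,0.133],0,0],[[-0.035,0.048,0.133],0,0],[[-0.038,0.052,0.133],0,0],[[0,0,0],0,0]]'|grep -E "pos|ft"
python3 - <<'E'
from h import *
im,d=env.get_image('side');cv2.imwrite('pics/side9.png',cv2.resize(im[60:260,80:340],None,fx=3,fy=3)[:,:,::-1])
E
```

```text
position: [0.5772, 0.0886, 0.1004]
ft_force: [1.6, -5.4, 0.4]
position: [0.5723, 0.0955, 0.1209]
ft_force: [1.9, -6.0, 1.4]
```

View pics/side9.png

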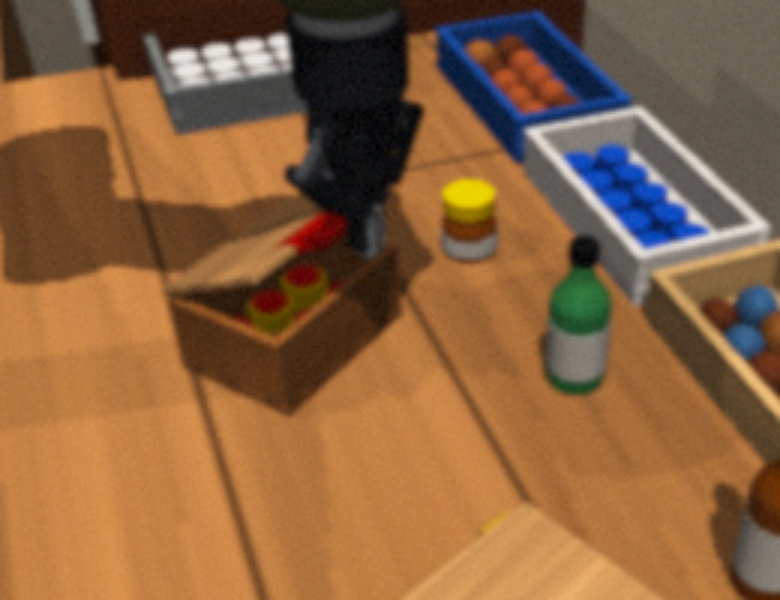

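```bash
python3 -m pendant '[[[-0.046,0.063,0.15],0,0],[[-0.049,0.068,0.147],0,0],[[-0.052,0.072,0.144],0,0],[[-0.055,0.076,0.141],0,0],[[-0.058,0.08,0.138],0,0]]'|grep -E "pos|ft"
python3 -m pendant '[[[-0.06,0.083,0.134],0,0],[[-0.063,0.087,0.13],0,0],[[-0.066,0.091,0.127],0,0],[[-0.068,0.095,0.123],0,0],[[-0.071,0.098,0.118],0,0]]'|grep -E "pos|ft"
python3 - <<'E'
from h import *
im,d=env.get_image('side');cv2.imwrite('pics/side10.png',cv2.resize(im[60:260,80:340],None,fx=3,fy=3)[:,:,::-1])
E
```

```text
position: [0.5645, 0.1061, 0.1421]
ft_force: [1.9, -5.1, 3.9]
position: [0.5542, 0.1205, 0.1609]
ft_force: [1.6, -1.6, 1.6]
```

View pics/side10.png

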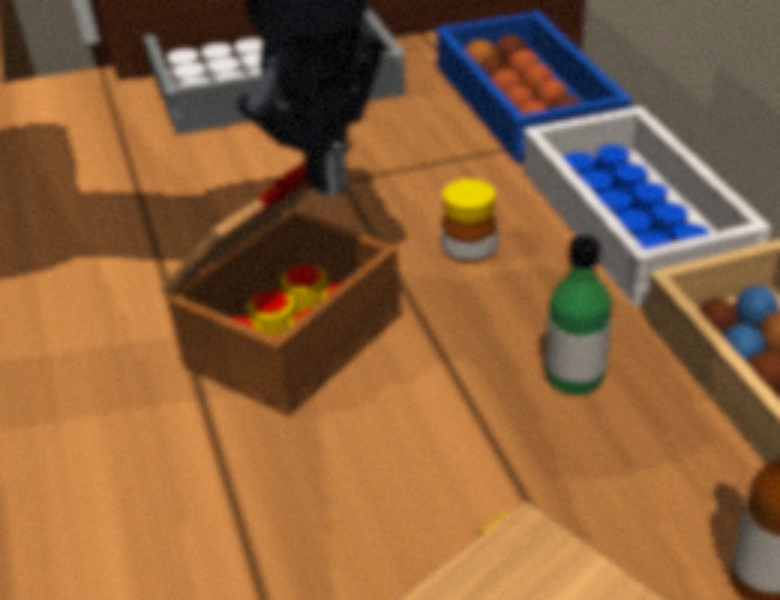

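```bash
python3 -m pendant '[[[-0.096,0.132,0.125],0,0],[[-0.099,0.137,0.118],0,0],[[-0.102,0.142,0.11],0,0],[[-0.106,0.146,0.1],0,0],[[-0.109,0.151,0.094],0,0]]'|grep -E "pos|ft"
python3 -m pendant '[[[-0.112,0.154,0.087],0,0],[[-0.114,0.158,0.08],0,0],[[-0.117,0.161,0.073],0,0],[[-0.119,0.165,0.065],0,0],[[-0.121,0.167,0.057],0,0]]'|grep -E "pos|ft"
python3 - <<'E'
from h import *
im,d=env.get_image('side');cv2.imwrite('pics/side11.png',cv2.resize(im[60:260,80:340],None,fx=3,fy=3)[:,:,::-1])
E
```

```text
position: [0.5384, 0.1421, 0.1772]
ft_force: [0.6, -0.6, 1.3]
position: [0.521, 0.1662, 0.188]
ft_force: [-0.7, -0.7, -0.0]
```

View pics/side11.png

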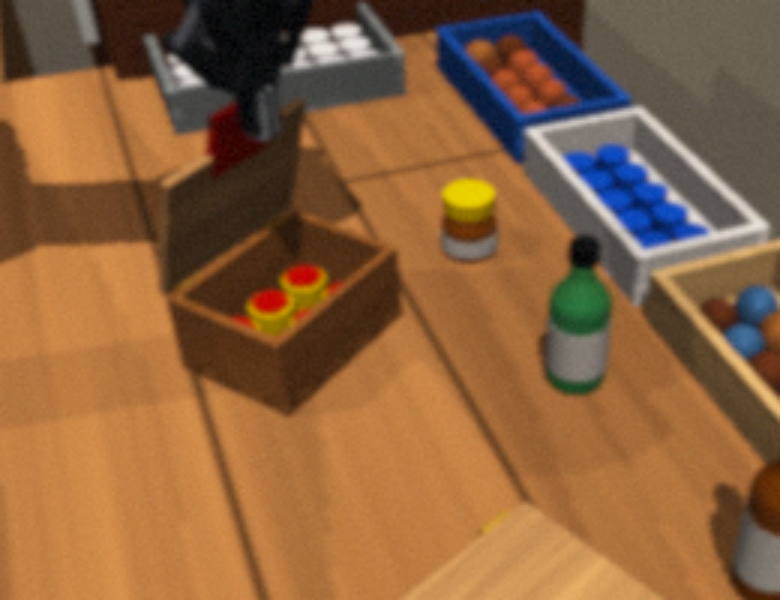

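```bash
python3 -m pendant '[[[-0.117,0.162,0],0,0],[[-0.117,0.162,0],0,0],[[-0.117,0.162,0],0,0],[[-0.117,0.162,0],0,0],[[-0.117,0.162,0],0,0]]'|grep -E "pos|ft"
python3 -m pendant '[[[-0.117,0.162,0],0,0],[[-0.117,0.162,0],0,0],[[-0.117,0.162,0],0,0],[[-0.1,0.14,0],0,0],[[-0.1,0.14,0],0,0],[[0,0,0],0,0]]'|grep -E "pos|ft"
python3 - <<'E'
from h import *
im,d=env.get_image('side');cv2.imwrite('pics/side12.png',cv2.resize(im[60:260,80:340],None,fx=3,fy=3)[:,:,::-1])
E
```

```text
position: [0.5035, 0.1904, 0.1878]
ft_force: [-0.7, -0.4, 0.4]
position: [0.4868, 0.2136, 0.1879]
ft_force: [1.2, 0.4, -0.4]
```

View pics/side12.png

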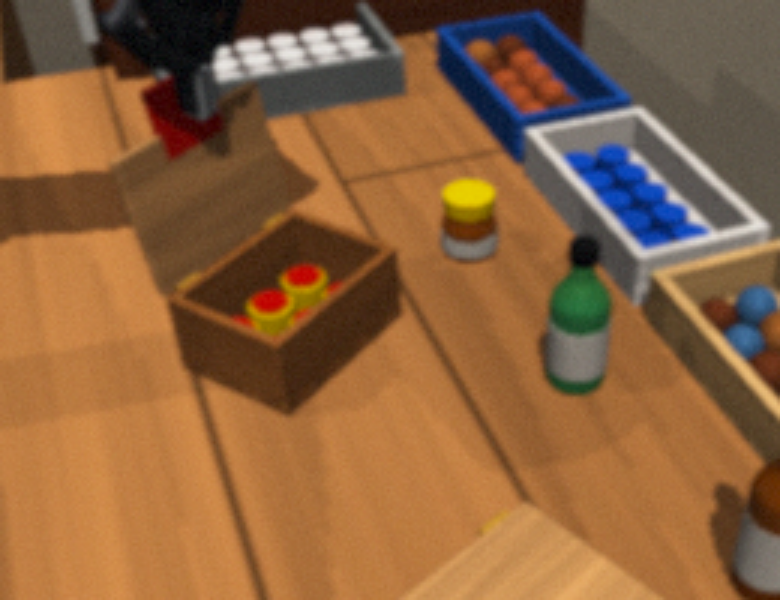

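The lid has gone past upright to its stop. I'll back away forwards and up, then check.

```bash
python3 -m pendant '[[[0.2,-0.28,0],0,0],[[0.4,-0.56,0],0,0],[[0.4,-0.56,0.3],0,0],[[0,0,0.8],0,0],[[0,0,0.8],0,0],[[0,0,0.8],0,0],[[0,0,0.8],0,0],[[0,-0.6,0.3],0,0],[[-0.5,-0.6,0],0,0],[[-0.8,-0.6,0],0,0],[[-0.8,-0.6,0],0,0],[[-0.8,0,0],0,0]]'|grep -E "time|pos|ft"
python3 -m pendant '[[[-0.8,0,0],0,0],[[-0.8,0,0],0,0],[[0,0,0],0,0],[[0,0,0],0,0],[[0,0,0],0,0],[[0,0,0],0,0]]'|grep -E "time|pos|ft"
python3 - <<'E'
from h import *
np.set_printoptions(precision=4,suppress=True)
im,P=cloud('side');cv2.imwrite('pics/side13.png',im[:,:,::-1])
hsv=cv2.cvtColor(im,cv2.COLOR_RGB2HSV).astype(int);H,S,V=hsv[...,0],hsv[...,1],hsv[...,2]
f=np.array([.585,-.811]);h=np.array([.4905,.2095])
m=((H<4)|(H>175))&(S>200)&(V>70)&(P[...,2]>.12)&(P[...,1]>0)
p=P[m];r=(p[:,:2]-h)@f;print('red',m.sum(),'zmax',np.percentile(p[:,2],98),'angle',np.median(np.arctan2(p[:,2]-.0705,r)))
m=(H>50)&(H<80)&(S>180)&(P[...,0]<.65)&(P[...,2]>.06)&(P[...,1]<-.1)
print('green',m.sum(),np.median(P[m],0),np.percentile(P[m][:,2],[2,98]))
im,P=cloud('top');cv2.imwrite('pics/top13.png',im[:,:,::-1])
a=np.load('pics/top.npz')['im'].astype(int);df=np.abs(a-im).max(-1)
for n,(y0,y1,x0,x1) in dict(jar=(138,165,160,188),tonic=(134,162,240,266),sauce=(124,155,334,362)).items():print(n,(df[y0:y1,x0:x1]>60).sum())
E
```

```text
time_s: 15.03
position: [0.4299, 0.0961, 0.3017]
ft_force: [-0.0, 0.6, -0.5]
time_s: 15.53
position: [0.3834, 0.0985, 0.3018]
ft_force: [0.4, -0.7, -0.9]
red 174 zmax 0.20734011502698532 angle 1.8970978437600405
green 1089 [ 0.5733 -0.2763  0.0788] [0.0766 0.0809]
jar 0
tonic 0
sauce 0
```

View pics/side13.png

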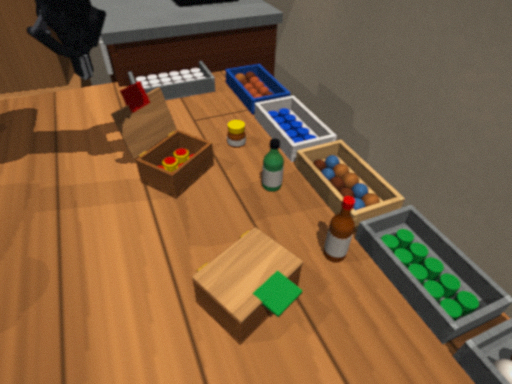

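View pics/top13.png

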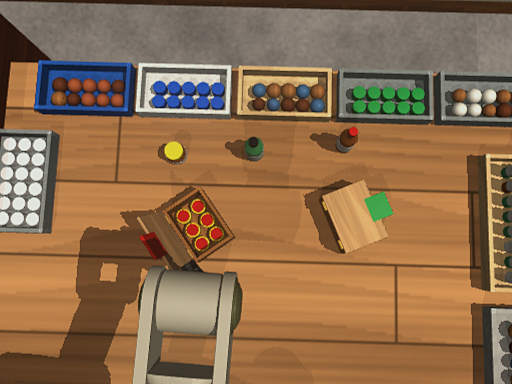

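The red lid lies open, measured at 1.897 rad. The green lid is shut, with its lip level at 0.0785 m. The bottles and jar haven't moved and the arm is clear, so I'm handing in.

```bash
python3 -c "
from rig import env
print(env.close_job())"
```

```text
the job is handed in; nothing more can be done
None
```

The job is done and handed in at about 15.6 s. I tipped the green lid over first, and it dropped shut by itself. I then stroked the red lip up with the shut fingertips and pushed it past upright, and it fell back on its stop.

**Last checks:**
- **Red lid:** it measured 1.897 rad, against 1.9 at the stop.
- **Green lid:** its lip lies level at about 0.079 m, so the lid is fully shut.
- **Bottles and jar:** the before and after top views show no change around any of them.
- **Arm:** it was clear of everything, with the force readings down to noise (about 1 N).

**Force on the red lip:** the tool could only point straight down, so I lifted the lip by light friction on its front edge rather than from underneath. On first touch the push briefly reached about 13 N. I eased it back before lifting, and readings then stayed around 7 N or less. No other check failed or disagreed.

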